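# Restock the tilt-out bin with mixing balls at a tattoo station

### The job

Pull the front of the tilt-out bin open to its stop. Then carry the scoop that holds the steel mixing balls over it and pour all three balls into the open bin; finally stand the scoop upright on the worktop again and leave the bin fully open.

Things in the scene. Friction and masses are not known exactly. Their poses are not given: they have to be found in the camera images.
- bin (a joint): grey tilt-out bin of the fixed black unit (222 mm wide, 150 deep, 200 high). 0 rad is shut, 0.62 its stop, the front's top leaning out; starts at 0 to 0.1. Stiff (2 to 3 N at the handle), stays where left. Front 210 mm wide, 185 high, hinged along its lower edge 12 mm above the worktop. When shut the handle bar is 56 mm out from and 195 mm above the hinge line
- bin_handle (a point): middle of the level steel bar, 12 mm thick, 120 long, at the top of the bin front. Shut, it is 207 mm above the worktop; gap behind it to the front face 42 mm, free from above. Opening moves it 103 mm out and 69 mm down. Bin axes, tilting with it: y along bar and hinge, always level; x into the unit (the front opens towards -x); z up the front
- bin_mouth (a point): centre of the bin's upper opening, bin axes. From it the front's inner face is at x -55 mm, its top at z +28; the back wall's top at x +55, z -27; side walls y +-96; bin floor z -152. At the stop this point is 46 mm out from the hinge line, 172 mm above the worktop, and the opening is about 110 mm (outward) by 190 mm
- scoop_grip (a point): centre of the full steel scoop's black crossbar, 81 mm above its underside; bar 14 mm thick (x), 22 high, 59 free between posts (y). Scoop 90 mm long (x), 69 wide, 160 g; open mouth at -x, its lip 45 mm to -x and 51 mm below this point; floor slopes 16 degrees down to the back wall at +x. Balls roll out when tipped mouth-down 45 to 60 degrees. z up. An equal scoop nearby is empty
- ball1_center (a point): a bright steel mixing ball, 18 mm across, 24 g; the point is its centre. The three balls start in a row along the back wall of the full scoop, and may swap places
- ball2_center (a point): a bright steel mixing ball, 18 mm across, 24 g; the point is its centre. The three balls start in a row along the back wall of the full scoop, and may swap places
- ball3_center (a point): a bright steel mixing ball, 18 mm across, 24 g; the point is its centre. The three balls start in a row along the back wall of the full scoop, and may swap places
Things that resemble listed ones, but are neither listed nor needed, are in the scene too. Leave any orange look-alike of the part that bears scoop_grip alone.

How it is judged:
By the outcome, as a careful person would: the job done as asked, in the order asked, and still so for the second after the job is handed in, with the robot touching nothing.
It also fails if it takes over 72 s, if anything falls off the work surface, if the arm or the gripper's body presses on something with over 40 N, if the wrist force passes 120 N, or if a joint passes its speed limit or range.

### The arm

A 7-joint arm with a two-finger parallel gripper is mounted at the origin on the work surface. World frame = base frame: x ahead of the robot, y to its left, z up, the work surface at z = 0. Lengths are in m, angles in rad, forces in N, time in s.
With the tool pointing down it reaches from about 0.425 to 0.95 m from the base axis. Payload 4.7 kg.
Tool frame: the origin (TCP) lies on the centre line of the jaws, within the pads' length; the fingertips stand 14 mm ahead of it and the grasp point (between the pads) lies 5 mm behind it (manip.tcp_to_tips is the distance from the TCP to the fingertips, in m); z points along the fingers, y is the line along which they close (so a half turn about z gives the same grasp; the last joint's range is limited). The gripper opens to 87 mm and grips with 3 to 60 N. Pads are 19 mm wide; open, the fingers measure 117 mm over their backs; the gripper's body (75 mm by 190 mm) begins 51 mm behind the grasp point.
Start: joints at [1.291, 0.469, -0.049, 1.532, 0.024, 1.141, -0.082], TCP at [0.168, -0.654, 0.201] pointing down, gripper open.
Joint ranges: [-2.59, 2.59], [-0.33, 1.99], [-1.39, 1.29], [0.1, 2.45], [-1.04, 4.18], [0.21, 1.99], [-2.66, 2.66]. Speed limits (rad/s): [2.57, 2.57, 3.14, 3.14, 3.14, 3.14, 3.14].

### API

Orientations are given as a unit quaternion [w, x, y, z].
In Python, from rig import manip gives the robot as it stands.
- The arm moves only by the tool jog_arm, never from a script. Its argument "steps" is a list of rows, each a list of 6 numbers: the shift along the tool's x, y, z in mm, then the turn, a rotation vector about the tool's x, y, z in rad. A call has 1 to 8 rows; each row is the pose to reach, as a shift and turn from the pose commanded when the call began, along the tool's axes at that moment; what a row does not reach only later rows make up. A row lasts 1/12 s, in which the tool goes at most 41.7 mm and 7.16 degrees, less where a joint would pass 70% of its speed; a pose out of reach is approached as far as the arm can. A call with a gripper value outside its range is refused whole. "grip" is the closure, from -1 (fully open) to 1 (shut), set as the call begins (left out, the last holds). The fingers move at their own pace and stop on an object; "squeeze" is the grip in N (left out, the last holds). Time passes only in rows, so rows that repeat a pose let the fingers close. It gives the time, the measured TCP pose, the force, the opening and the grip force at its end, in the units of the state.
- manip.state(): the state, without advancing time (a new reading comes with each control period).
- manip.get_image(name): name is "scene" or "side" or "wrist"; returns the picture (420x560x3 uint8, red, green, blue); there is no depth.
- manip.camera_params(name): a dict with "camera_matrix" (3x3 intrinsics, pixels), "pose" (4x4, takes a point from camera to world coordinates); the wrist camera has in their place "mount" (4x4, takes a point from camera to tool coordinates, whose origin is the TCP and whose axes are the flange's). Camera axes: x right, y up, looking along -z (the intrinsics and any distortion apply to the point x, -y, -z); pixel columns grow to the right and rows downward; lengths in m; the calibration is good to about 2 mm. A picture is of the moment at which its call begins: read the wrist's pose just before it. camera_params takes no time and is no camera call.
- manip.hand_in(): hands the job in; it is judged then, once.
The state is a dict: "time": time; "q": joint angles; "joint_vel": joint speeds; "joint_efforts": joint torques, N m; "position": TCP position; "tool_rot": TCP orientation; "wrist_force": force on the tool from outside, world axes, zero at the start; "wrist_torque": the same for the moment, N m; "grip_width": opening from 0.0 (shut) to 1.0 (fully open); "finger_force": force on a finger pad.
Only numpy, scipy, OpenCV 4.12 (cv2) and the standard library are available. Lean on these libraries where they do the work, as an engineer would, in place of code of your own. Each camera call takes 0.05 s, during which the arm holds its last target. There are 200 camera calls.

## Working session

There is one attempt and no reset: what is moved stays moved. The work goes in short steps, Python scripts to look and compute and a tool call to move; the robot and the scene stay as the last step left them, time stands still between calls to the robot, and variables do not carry over. Pictures are saved under pics/ and viewed, at most 10 in all, crops included, and the job is handed in when it is done.

Besides the shell and the picture viewer there is one more tool, called after ">>>" as name(argument=value, ...) on one line, values as JSON. jog_arm: Moves the arm, as the interface text tells. Its arguments: {"type":"object","properties":{"steps":{"type":"array"},"grip":{"type":"number"},"squeeze":{"type":"number"}},"required":["steps"]}

```bash
ls; mkdir -p pics
python3 - <<'E'
from rig import manip
import cv2,numpy as np
for n in ["scene","side"]:
    cv2.imwrite(f"pics/{n}0.png",cv2.cvtColor(manip.get_image(n),cv2.COLOR_RGB2BGR))
    p=manip.camera_params(n);print(n,np.round(p["camera_matrix"],1).tolist(),np.round(p["pose"],3).tolist(),[k for k in p])
print(manip.state(),manip.tcp_to_tips)
print(manip.camera_params("wrist"))
E
```

```text
pics
scene [[424.1, 0.0, 276.1], [0.0, 424.1, 209.4], [0.0, 0.0, 1.0]] [[0.796, -0.364, 0.484, 0.882], [0.606, 0.458, -0.65, -0.465], [0.015, 0.811, 0.585, 0.628], [0.0, 0.0, 0.0, 1.0]] ['camera_matrix', 'pose']
side [[411.4, 0.0, 275.2], [0.0, 411.4, 205.9], [0.0, 0.0, 1.0]] [[-0.714, 0.352, -0.605, -0.067], [-0.7, -0.382, 0.603, 0.602], [-0.019, 0.854, 0.519, 0.64], [0.0, 0.0, 0.0, 1.0]] ['camera_matrix', 'pose']
{'time': 0.1, 'q': array([ 1.29110164,  0.46934898, -0.04857479,  1.53351588,  0.02412706,
        1.14102147, -0.08229404]), 'joint_vel': array([-1.00530119e-04, -3.27567851e-03,  6.54079198e-04, -2.69852001e-03,
       -3.51401755e-04,  1.62711803e-03,  5.52827222e-05]), 'joint_efforts': array([-2.67333216e-04, -5.09168708e+01, -8.17586132e-02, -2.36826754e+01,
       -6.15751930e-02,  3.44680238e-02,  5.15037800e-05]), 'position': array([ 0.16737287, -0.65334966,  0.20033712]), 'tool_rot': array([-8.39986634e-04,  9.92146001e-01,  1.25082311e-01, -1.52285633e-04]), 'wrist_force': array([-0.25459855, -0.54136061, -0.02251456]), 'wrist_torque': array([ 0.01241353, -0.0428175 ,  0.02455871]), 'finger_force': 0.0, 'grip_width': 0.9976515235134791} 0.014
{'camera_matrix': array([[344.74265178,   0.        , 286.38555113],
       [  0.        , 344.74265178, 214.99232032],
       [  0.        ,   0.        ,   1.        ]]), 'mount': array([[-4.05623393e-04,  9.53598687e-01,  3.01080355e-01,
         8.27161547e-02],
       [ 9.99999468e-01,  6.72478223e-04, -7.82685315e-04,
         4.62551733e-04],
       [-9.48837670e-04,  3.01079877e-01, -9.53598452e-01,
        -1.84329508e-01],
       [ 0.00000000e+00,  0.00000000e+00,  0.00000000e+00,
         1.00000000e+00]])}
```

View pics/scene0.png

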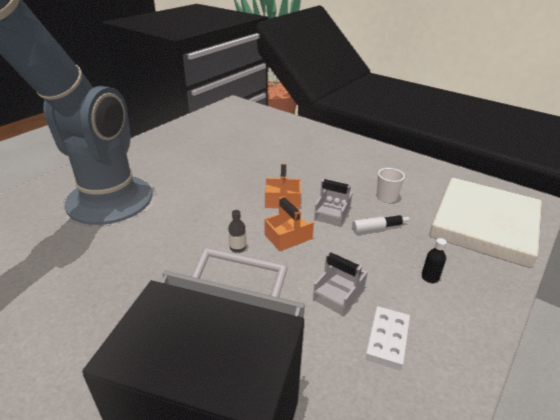

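View pics/side0.png

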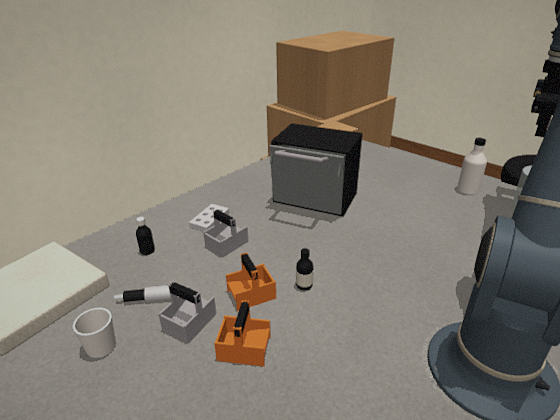

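The full scoop is at about scene (333,200) and side (187,310). The bin handle is at scene (243,258) and side (300,153). I'll enlarge these four areas.

Run:
```python
import cv2,numpy as np
s=cv2.imread("pics/scene0.png");d=cv2.imread("pics/side0.png")
def c(i,x,y,w,h,k):
    return cv2.resize(i[y:y+h,x:x+w],None,fx=k,fy=k,interpolation=cv2.INTER_CUBIC)
a=np.hstack([c(s,300,165,80,60,5),c(d,150,275,80,60,5)])
b=np.hstack([c(s,155,240,160,120,2.5),c(d,260,115,160,120,2.5)])
cv2.imwrite("pics/m1.png",np.vstack([a,b]))
```

```text
(no output)
```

View pics/m1.png

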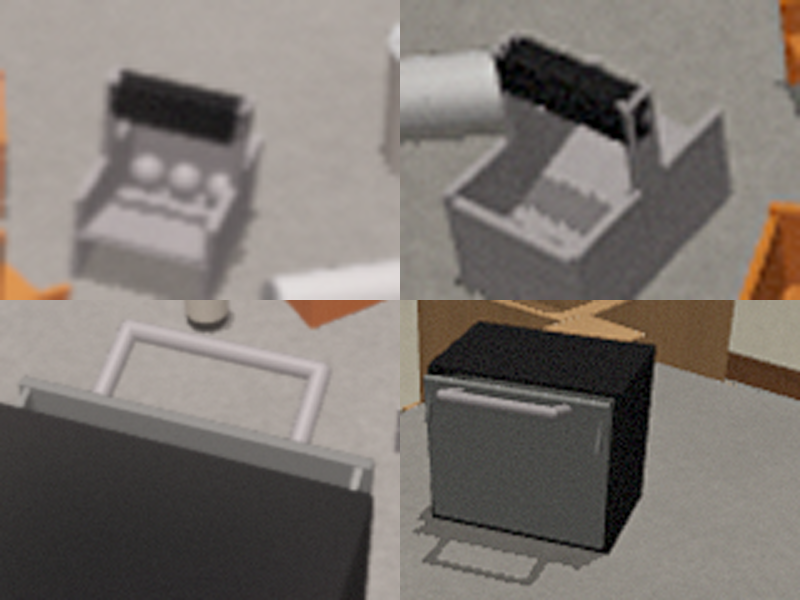

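```bash
cat > h.py <<'E'
import numpy as np,cv2
from rig import manip
from scipy.spatial.transform import Rotation as R
def cam(n):
    p=manip.camera_params(n)
    if n=="wrist":
        s=manip.state();w,x,y,z=s["tool_rot"];T=np.eye(4);T[:3,:3]=R.from_quat([x,y,z,w]).as_matrix();T[:3,3]=s["position"]
        return p["camera_matrix"],T@p["mount"]
    return p["camera_matrix"],np.array(p["pose"])
def ray(c,uv):
    K,T=c;d=np.array([(uv[0]-K[0,2])/K[0,0],-(uv[1]-K[1,2])/K[1,1],-1]);d=T[:3,:3]@d
    return T[:3,3],d/np.linalg.norm(d)
def tri(*cu):
    A=0;b=0
    for c,uv in cu:
        o,d=ray(c,uv);P=np.eye(3)-np.outer(d,d);A=A+P;b=b+P@o
    x=np.linalg.solve(A,b);return x.round(4),[round(float(np.linalg.norm((np.eye(3)-np.outer(d,d))@(x-o)))*1e3,1) for o,d in (ray(c,uv) for c,uv in cu)]
def onz(c,uv,z):
    o,d=ray(c,uv);return (o+d*(z-o[2])/d[2]).round(4)
def proj(c,p):
    K,T=c;q=T[:3,:3].T@(np.array(p)-T[:3,3]);return (K[0,2]+K[0,0]*q[0]/-q[2]).round(1),(K[1,2]+K[1,1]*q[1]/q[2]).round(1)
E
python3 - <<'E'
from h import *
S=cam("scene");D=cam("side")
print("hL/R", tri((S,(206.2,252)),(D,(326,159))), tri((S,(206.2,252)),(D,(276.8,152.6))))
print(tri((S,(283.8,268)),(D,(276.8,152.6))))
print("hinge",onz(D,(272.8,201.8),.008),onz(D,(342.8,215),.008))
print("bar",tri((S,(335.4,186.2)),(D,(184,293))))
print("bar ends z.081",onz(S,(323,183.4),.081),onz(S,(347.6,189),.081),onz(D,(171,286),.081),onz(D,(198,299),.081))
print("lip",onz(S,(316,213),.03),onz(S,(342,218),.03))
print("empty",onz(S,(342,265),.081),"orange",onz(S,(289,209),.081),onz(S,(284,173),.081))
K,T=cam("wrist");print(T.round(3))
E
```

```text
hL/R (array([ 0.5096, -0.148 ,  0.203 ]), [5.7, 5.7]) (array([ 0.5684, -0.1191,  0.2181]), [55.0, 55.0])
(array([ 0.6263, -0.1   ,  0.2024]), [0.3, 0.3])
hinge [ 0.6913 -0.1442  0.008 ] [ 0.4933 -0.2265  0.008 ]
bar (array([0.4843, 0.3069, 0.0815]), [1.2, 1.2])
bar ends z.081 [0.4534 0.2983 0.081 ] [0.5125 0.3137 0.081 ] [0.5219 0.3133 0.081 ] [0.4527 0.2982 0.081 ]
lip [0.471  0.2467 0.03  ] [0.5299 0.2681 0.03  ]
empty [0.634  0.0778 0.081 ] orange [0.4511 0.1614 0.081 ] [0.3509 0.2786 0.081 ]
[[ 0.248  0.924  0.292  0.248]
 [-0.969  0.237  0.074 -0.634]
 [-0.001 -0.301  0.954  0.385]
 [ 0.     0.     0.     1.   ]]
```

The handle is at about (0.568, -0.124, 0.203), with the bar 22.5° from x. The full scoop's bar is at (0.484, 0.307, 0.081). First I'll move over the handle.

>>> jog_arm(steps=[[0,0,-40,0,0,0],[40,-30,-80,0,0,0],[519,-414,-140,0,0,-0.141],[519,-414,-140,0,0,-0.141],[519,-414,-140,0,0,-0.141],[519,-414,-140,0,0,-0.141],[519,-414,-140,0,0,-0.141],[519,-414,-140,0,0,-0.141]], grip=0, squeeze=20)

```text
time: 0.77
position: [0.3378, -0.4281, 0.2964]
tool_rot: [-0.0, 0.981, 0.195, -0.0]
wrist_force: [1.7, -0.7, 0.5]
grip_width: 0.526
finger_force: 0.0
```

```bash
cat >> h.py <<'E'
def pose():
    s=manip.state();w,x,y,z=s["tool_rot"];return s["position"],R.from_quat([x,y,z,w]),s
def go(p,Rt):
    """print shift mm & rotvec in tool axes to reach world p, R"""
    p0,R0,s=pose();print("t",round(s["time"],2),"at",p0.round(4),"move",(R0.inv().apply(np.array(p)-p0)*1e3).round(1),(R0.inv()*Rt).as_rotvec().round(3),"F",s["wrist_force"].round(1),"w",round(s["grip_width"]*87,1),"ff",round(s["finger_force"],1),"q",s["q"].round(2))
def down(deg,pitch=0):
    """tool down, tool x at deg from world x; then pitched about tool y"""
    c,s_=np.cos(np.radians(deg)),np.sin(np.radians(deg))
    return R.from_matrix(np.array([[c,s_,0],[s_,-c,0],[0,0,-1]]))*R.from_rotvec([0,pitch,0])
def shot(n,f):
    c=cam(n);cv2.imwrite(f"pics/{f}.png",cv2.cvtColor(manip.get_image(n),cv2.COLOR_RGB2BGR));return c
E
python3 -c "
from h import *
go((.568,-.124,.31),down(22.5))"
```

```text
t 0.77 at [ 0.3378 -0.4281  0.2964] move [ 328.8 -193.2  -13.7] [-0.     0.    -0.001] F [ 1.7 -0.7  0.5] w 45.8 ff 0.0 q [ 1.    0.19 -0.2   1.7   0.04  1.25 -0.39]
```

>>> jog_arm(steps=[[310,-182,-20,0,0,0],[310,-182,-20,0,0,0],[310,-182,-20,0,0,0],[310,-182,-20,0,0,0],[310,-182,-20,0,0,0],[310,-182,-20,0,0,0],[310,-182,-20,0,0,0],[310,-182,-20,0,0,0]])

```text
time: 1.43
position: [0.5387, -0.1631, 0.3148]
tool_rot: [0.0, 0.981, 0.195, -0.0]
wrist_force: [0.5, 0.0, -0.2]
grip_width: 0.5
finger_force: 0.0
```

>>> jog_arm(steps=[[30,-20,0,0,0,0],[30,-20,0,0,0,0],[30,-20,0,0,0,0],[30,-20,0,0,0,0]])

```text
time: 1.77
position: [0.5577, -0.1356, 0.3143]
tool_rot: [0.0, 0.981, 0.194, -0.001]
wrist_force: [0.7, -0.2, 0.7]
grip_width: 0.499
finger_force: 0.0
```

```bash
python3 -c "
from h import *
go((.568,-.124,.31),down(22.5))
c=shot('wrist','w1');print(proj(c,(.51,-.148,.203)),proj(c,(.626,-.1,.203)))"
```

```text
t 1.77 at [ 0.5577 -0.1356  0.3143] move [14.  -6.8  4.3] [ 0.     0.002 -0.001] F [ 0.7 -0.2  0.7] w 43.4 ff 0.0 q [ 0.51  0.26 -0.43  1.6   0.11  1.31 -1.12]
(np.float64(278.5), np.float64(253.7)) (np.float64(277.2), np.float64(113.4))
```

View pics/w1.png

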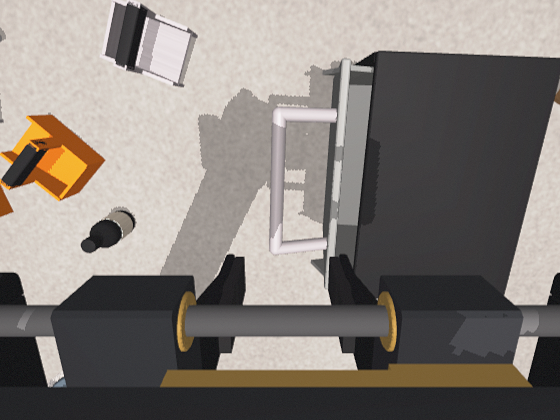

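The wrist view shows the bar from (277,117) to (276,249), which matches the prediction within about 1 mm. The jaws straddle it, so I'll go down and grip.

>>> jog_arm(steps=[[14,-7,0,0,0,0],[14,-7,20,0,0,0],[14,-7,50,0,0,0],[14,-7,80,0,0,0],[14,-7,105,0,0,0],[14,-7,116,0,0,0],[14,-7,116,0,0,0],[14,-7,116,0,0,0]])

```text
time: 2.48
position: [0.5686, -0.1242, 0.1995]
tool_rot: [0.0, 0.981, 0.194, 0.0]
wrist_force: [0.4, -0.3, 0.7]
grip_width: 0.499
finger_force: 0.0
```

>>> jog_arm(steps=[[0,0,0,0,0,0],[0,0,0,0,0,0],[0,0,0,0,0,0],[0,0,0,0,0,0],[0,0,0,0,0,0],[0,0,0,0,0,0]], grip=1, squeeze=20)

```text
time: 2.98
position: [0.5686, -0.123, 0.1992]
tool_rot: [0.0, 0.981, 0.195, 0.0]
wrist_force: [-0.5, 0.1, -1.3]
grip_width: 0.132
finger_force: 0.0
```

```bash
python3 -c "
from h import *
go((.568,-.124,.198),down(22.5))
p=pose()[0];h=np.array([.592,-.185]);o=np.array([-.383,.924])
d=(p[:2]-h)@o; r=.203; z=p[2]+.005-.012;print('out',d,'z',z,'ang',np.arctan2(d,z)-np.arctan2(56,195))
"
```

```text
t 2.98 at [ 0.5686 -0.123   0.1992] move [-1.   0.7  1.2] [ 0.    -0.    -0.001] F [-0.5  0.1 -1.3] w 11.5 ff 0.0 q [ 0.48  0.35 -0.43  1.75  0.17  1.08 -1.19]
out 0.0662304307804514 z 0.1922374372931588 ang 0.05213445641501896
```

>>> jog_arm(steps=[[0,-5,2,0,0,0],[0,-12,4.5,0,0,0],[0,-18.4,7.4,0,0,0],[0,-27.5,12,0,0,0],[0,-36.4,16.8,0,0,0],[0,-45,22,0,0,0],[0,-53.4,27.9,0,0,0],[0,-53.4,27.9,0,0,0]])

```text
time: 3.65
position: [0.5464, -0.0711, 0.1696]
tool_rot: [-0.001, 0.981, 0.196, -0.001]
wrist_force: [-0.5, -0.1, -0.7]
grip_width: 0.004
finger_force: 0.0
```

```bash
python3 -c "
from h import *
p=pose()[0];h=np.array([.592,-.185]);o=np.array([-.383,.924])
d=(p[:2]-h)@o; z=p[2]+.005-.012;print('out',d,'z',z,'ang',np.arctan2(d,z)-np.arctan2(56,195),np.hypot(d,z))
for a in (.62,.66): 
  e=np.append(h+o*.203*np.sin(.2796+a)+np.array([.0002,.0001]),.007+.203*np.cos(.2796+a)); go(e+[0.0,0,0],down(22.5))
"
```

```text
out 0.12273881302679114 z 0.16258507998240304 ang 0.3669890563028563 0.20371235715122926
t 3.65 at [ 0.5464 -0.0711  0.1696] move [ -1.1 -36.2  36.4] [-0.002  0.002  0.002] F [-0.5 -0.1 -0.7] w 0.4 ff 0.0 q [ 0.42  0.34 -0.45  1.84  0.17  1.   -1.28]
t 3.65 at [ 0.5464 -0.0711  0.1696] move [ -1.1 -41.1  42.9] [-0.002  0.002  0.002] F [-0.5 -0.1 -0.7] w 0.4 ff 0.0 q [ 0.42  0.34 -0.45  1.84  0.17  1.   -1.28]
```

The jaws closed on nothing, so I'll look.

Run:
```python
from h import *
c=shot('wrist','w2');shot('side','s2');shot('scene','c2')
a=cv2.imread('pics/w2.png')[60:360,100:500]
b=cv2.imread('pics/s2.png')[90:240,230:430];d=cv2.imread('pics/c2.png')[200:350,130:330]
z=lambda i,s:cv2.resize(i,s,interpolation=cv2.INTER_CUBIC)
cv2.imwrite('pics/m2.png',np.vstack([z(a,(400,300)),np.zeros((0,400,3),np.uint8)]))
top=np.hstack([z(a,(400,300)),z(b,(400,300))]);bot=np.hstack([z(d,(400,300)),np.zeros((300,400,3),np.uint8)])
cv2.imwrite('pics/m2.png',np.vstack([top,bot]))
```

```text
(no output)
```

View pics/m2.png

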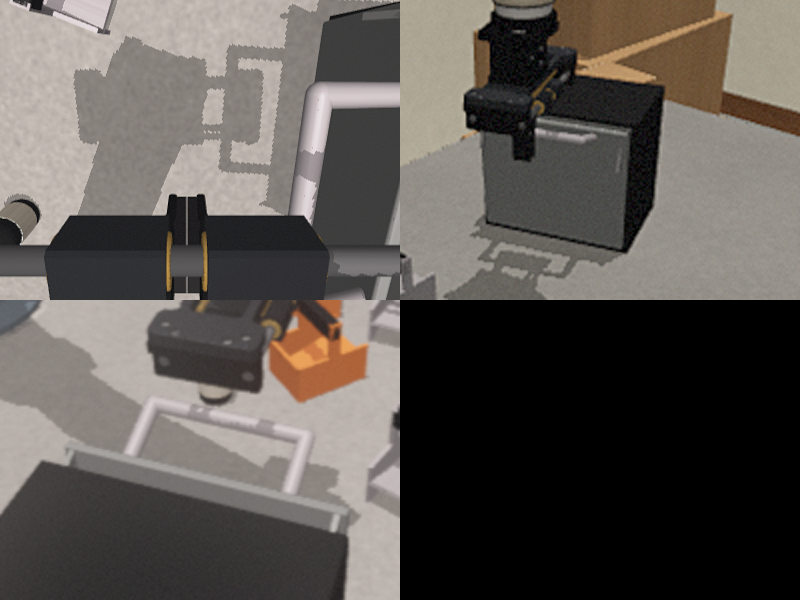

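Run:
```python
from h import *
K,T2=cam("wrist");M=manip.camera_params("wrist")["mount"]
T=np.eye(4);T[:3,:3]=down(22.5).as_matrix();T[:3,3]=[.5577,-.1356,.3143]
c1=(K,T@M);c2=(K,T2)
print(tri((c1,(279,115)),(c2,(415,155))))
print('tip px',proj(c2,T2@np.linalg.inv(M)@[0,0,.014,1][:4] if 0 else (T2@np.linalg.inv(M)@np.array([0,0,.014,1]))[:3]))
S=cam("scene");D=cam("side")
# handle ends in new crops: scale 2, scene off (130,200), side off(230,90)
print(tri((S,(130+152/2,200+104/2)),(D,(230+(592-400)/2,90+138/2))))
print(tri((S,(130+308/2,200+136/2)),(D,(276.8,152.6))))
print('tcp in side',proj(D,pose()[0]),'tip',proj(D,pose()[0]-[0,0,.014]),'scene',proj(S,pose()[0]))
```

```text
(array([ 0.6265, -0.1016,  0.2067]), [0.9, 0.9])
tip px (np.float64(285.5), np.float64(245.7))
(array([ 0.5095, -0.1481,  0.203 ]), [5.5, 5.5])
(array([ 0.6264, -0.0999,  0.2024]), [0.2, 0.2])
tcp in side (np.float64(292.3), np.float64(176.0)) tip (np.float64(292.3), np.float64(181.0)) scene (np.float64(254.2), np.float64(252.5))
```

Run:
```python
from h import *
c=cam("wrist");D=cam("side");p,r,s=pose()
for z in (.014,0,-.01,-.015,-.02,-.03,-.04):
    print(z,[proj(c,p+r.apply([x,0,z])) [1] for x in(-.0095,0,.0095)],proj(D,p+r.apply([0,0,z])))
w=cv2.imread('pics/w2.png')[230:330,235:335];d=cv2.imread('pics/s2.png')[120:200,252:332]
cv2.imwrite('pics/m3.png',np.hstack([cv2.resize(w,(400,400)),cv2.resize(d,(400,400))]))
```

```text
0.014 [np.float64(259.7), np.float64(245.7), np.float64(231.4)] (np.float64(292.3), np.float64(181.0))
0 [np.float64(269.8), np.float64(255.0), np.float64(239.8)] (np.float64(292.3), np.float64(176.0))
-0.01 [np.float64(277.8), np.float64(262.4), np.float64(246.6)] (np.float64(292.3), np.float64(172.4))
-0.015 [np.float64(282.2), np.float64(266.4), np.float64(250.2)] (np.float64(292.3), np.float64(170.6))
-0.02 [np.float64(286.7), np.float64(270.7), np.float64(254.1)] (np.float64(292.3), np.float64(168.7))
-0.03 [np.float64(296.6), np.float64(279.8), np.float64(262.4)] (np.float64(292.3), np.float64(165.1))
-0.04 [np.float64(307.5), np.float64(290.0), np.float64(271.7)] (np.float64(292.3), np.float64(161.3))
```

View pics/m3.png

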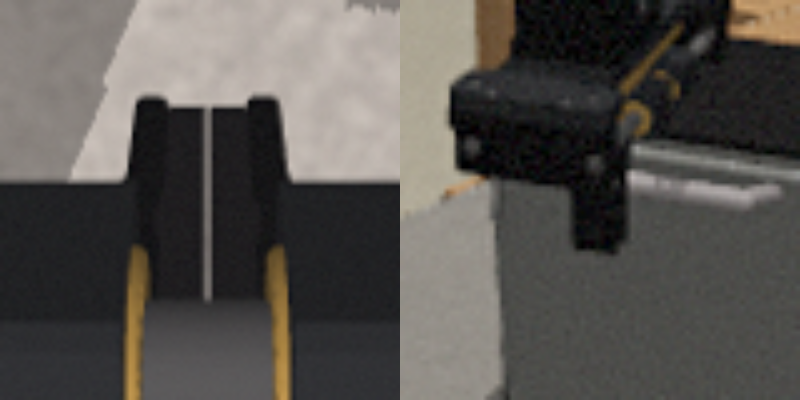

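Both the wrist and side views put the fingertips about 34 mm short of the stated offset, at tool z of about -20 mm. They closed just above the bar. I'll retry with the grasp point taken as TCP minus 39 mm.

>>> jog_arm(steps=[[0,0,-35,0,0,0],[0,0,-50,0,0,0],[0,0,-60,0,0,0],[0,20,-60,0,0,0],[0,45,-60,0,0,0],[0,58,-60,0,0,0],[0,58,-60,0,0,0],[0,58,-60,0,0,0]], grip=0)

```text
time: 4.47
position: [0.5698, -0.1277, 0.2302]
tool_rot: [-0.001, 0.981, 0.194, -0.001]
wrist_force: [0.1, 1.7, -0.4]
grip_width: 0.468
finger_force: 0.0
```

```bash
python3 -c "
from h import *
go((.568,-.124,.166),down(22.5))"
```

```text
t 4.47 at [ 0.5698 -0.1277  0.2302] move [-0.2 -4.  64.2] [-0.001  0.001 -0.003] F [ 0.1  1.7 -0.4] w 40.7 ff 0.0 q [ 0.49  0.33 -0.43  1.7   0.15  1.14 -1.17]
```

>>> jog_arm(steps=[[0,-4,0,0,0,0],[0,-4,20,0,0,0],[0,-4,40,0,0,0],[0,-4,57,0,0,0],[0,-4,63,0,0,0],[0,-4,63,0,0,0]])

```text
time: 4.97
position: [0.5673, -0.1219, 0.1665]
tool_rot: [-0.001, 0.981, 0.196, -0.002]
wrist_force: [-0.5, -0.4, -0.1]
grip_width: 0.495
finger_force: 0.0
```

>>> jog_arm(steps=[[0,0,0,0,0,0],[0,0,0,0,0,0],[0,0,0,0,0,0],[0,0,0,0,0,0],[0,0,0,0,0,0],[0,0,0,0,0,0],[0,0,0,0,0,0],[0,0,0,0,0,0]], grip=1)

```text
time: 5.63
position: [0.5689, -0.1233, 0.1685]
tool_rot: [-0.0, 0.981, 0.194, 0.0]
wrist_force: [-0.3, 1.6, 2.5]
grip_width: 0.132
finger_force: 20.0
```

```bash
python3 -c "
from h import *
go((.568,-.124,.166),down(22.5))"
```

```text
t 5.63 at [ 0.5689 -0.1233  0.1685] move [-1.1  0.3  2.5] [-0.    -0.001 -0.001] F [-0.3  1.6  2.5] w 11.5 ff 20.0 q [ 0.47  0.38 -0.42  1.78  0.18  1.02 -1.2 ]
```

>>> jog_arm(steps=[[0,-5,2,0,0,0],[0,-12,4.5,0,0,0],[0,-18.4,7.4,0,0,0],[0,-27.5,12,0,0,0],[0,-36.4,16.8,0,0,0],[0,-45,22,0,0,0],[0,-53.4,27.9,0,0,0],[0,-53.4,27.9,0,0,0]])

```text
time: 6.3
position: [0.5498, -0.0723, 0.1387]
tool_rot: [-0.0, 0.981, 0.196, 0.002]
wrist_force: [10.2, -1.1, -6.8]
grip_width: 0.131
finger_force: 19.9
```

```bash
cat >> h.py <<'E'
def ang():
    p=pose()[0];h=np.array([.592,-.185]);o=np.array([-.383,.924])
    d=(p[:2]-h)@o; z=p[2]+.037-.012;print('out',d,'z',z,'ang',np.arctan2(d,z)-np.arctan2(56,195),np.hypot(d,z))
E
python3 -c "
from h import *
ang();go((.568,-.124,.166),down(22.5))"
```

```text
out 0.12031195919228393 z 0.1636525459768662 ang 0.35428648306851684 0.2031184957836093
t 6.3 at [ 0.5498 -0.0723  0.1387] move [ -3.   54.8 -27.3] [ 0.001 -0.005  0.002] F [10.2 -1.1 -6.8] w 11.4 ff 19.9 q [ 0.4   0.37 -0.44  1.87  0.19  0.93 -1.3 ]
```

>>> jog_arm(steps=[[-1,-8,6,0,0,0],[-1,-16,13,0,0,0],[-1,-23,20,0,0,0],[-1,-30,27,0,0,0],[-1,-37,35,0,0,0],[-1,-41,40,0,0,0],[-1,-43,42,0,0,0],[-1,-43,42,0,0,0]])

```text
time: 6.97
position: [0.5389, -0.0423, 0.103]
tool_rot: [0.007, 0.981, 0.193, 0.007]
wrist_force: [8.0, -17.0, 18.2]
grip_width: 0.13
finger_force: 20.0
```

```bash
python3 -c "
from h import *
ang();go((.568,-.124,.166),down(22.5))"
```

```text
out 0.15214548417581553 z 0.12800376826735826 ang 0.5917065219012615 0.19882960807117456
t 6.97 at [ 0.5389 -0.0423  0.103 ] move [ -3.3  87.6 -61.7] [ 0.016 -0.012 -0.005] F [  8.  -17.   18.2] w 11.3 ff 20.0 q [ 0.34  0.39 -0.43  1.95  0.23  0.83 -1.4 ]
```

The bin is pressing against its stop with about 26 N. I'll release and lift.

>>> jog_arm(steps=[[0,0,0,0,0,0],[0,0,0,0,0,0],[0,0,0,0,0,0],[0,0,0,0,0,0]], grip=0.3)

```text
time: 7.3
position: [0.5322, -0.0363, 0.0987]
tool_rot: [0.001, 0.981, 0.194, 0.001]
wrist_force: [3.2, -3.1, 2.5]
grip_width: 0.317
finger_force: 2.2
```

```bash
python3 -c "
from h import *
ang();go((.568,-.124,.166),down(22.5))"
```

```text
out 0.1603022981664974 z 0.12374012922874696 ang 0.6337612687997346 0.20250542308542663
t 7.3 at [ 0.5322 -0.0363  0.0987] move [ -0.2  94.9 -67. ] [ 0.003 -0.002 -0.002] F [ 3.2 -3.1  2.5] w 27.6 ff 2.2 q [ 0.34  0.39 -0.44  1.96  0.22  0.84 -1.4 ]
```

>>> jog_arm(steps=[[0,4,0,0,0,0],[0,4,-10,0,0,0],[0,4,-30,0,0,0],[0,4,-60,0,0,0],[0,4,-95,0,0,0],[0,4,-130,0,0,0],[0,4,-150,0,0,0],[0,4,-150,0,0,0]])

```text
time: 7.97
position: [0.5344, -0.037, 0.253]
tool_rot: [0.001, 0.981, 0.195, 0.004]
wrist_force: [0.7, -0.1, 1.0]
grip_width: 0.349
finger_force: 0.0
```

Run:
```python
from h import *
go((.484,.307,.30),down(22.5))
c=shot('wrist','w3')
h=np.array([.592,-.185]);o=np.array([-.383,.924]);y=np.array([.924,.383])
for a in (.58,.62):
  for s in (-.054,.054): print(a,s,proj(c,np.append(h+o*.203*np.sin(.2796+a)+y*s,.012+.203*np.cos(.2796+a))))
a=shot('side','s3')
i=cv2.imread('pics/s3.png')[90:240,230:430]
cv2.imwrite('pics/m4.png',np.hstack([cv2.resize(cv2.imread('pics/w3.png'),(400,300)),cv2.resize(i,(400,300))]))
```

```text
t 7.97 at [ 0.5344 -0.037   0.253 ] move [  85.6 -336.9  -47.4] [ 0.003 -0.007  0.001] F [ 0.7 -0.1  1. ] w 30.4 ff 0.0 q [ 0.39  0.23 -0.48  1.78  0.12  1.15 -1.3 ]
0.58 -0.054 (np.float64(290.7), np.float64(264.6))
0.58 0.054 (np.float64(291.1), np.float64(147.1))
0.62 -0.054 (np.float64(285.1), np.float64(261.7))
0.62 0.054 (np.float64(285.0), np.float64(146.3))
```

View pics/m4.png

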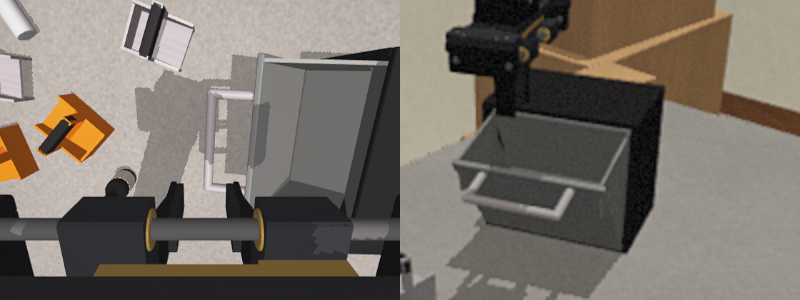

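Run:
```python
from h import *
shot('scene','c3')
w=cv2.imread('pics/w3.png')[110:290,260:380];d=cv2.imread('pics/s3.png')[160:220,250:330];c=cv2.imread('pics/c3.png')[225:315,170:310]
z=lambda i,k:cv2.resize(i,None,fx=k,fy=k,interpolation=cv2.INTER_CUBIC)
W=np.zeros((600,800,3),np.uint8);W[:540,:360]=z(w,3);W[:300,370:770]=z(d,5);W[310:580,370:790]=z(c,3)
cv2.imwrite('pics/m5.png',W)
```

```text
(no output)
```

View pics/m5.png

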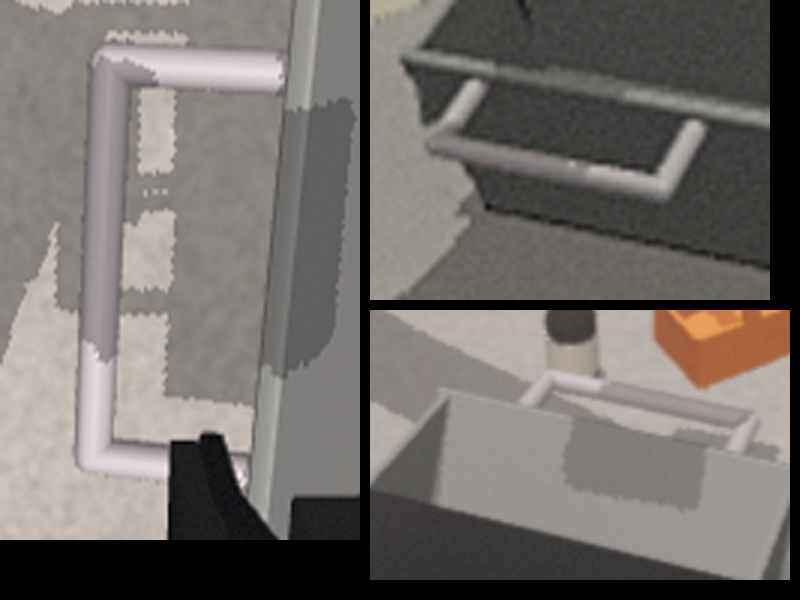

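Run:
```python
from h import *
W=cam("wrist");D=cam("side");S=cam("scene")
n=[(W,(292.3,261.7)),(D,(308,196.8)),(S,(229.3,249))];f=[(W,(297.3,132.7)),(D,(263.4,188)),(S,(297.3,261))]
a,b=tri(*n),tri(*f);print(a,b)
print(tri(*n[1:]),tri(*f[1:]))
m0=np.array([.568,-.124,.2045]);o=np.array([-.383,.924,0])
for m in ((a[0]+b[0])/2,(tri(*n[1:])[0]+tri(*f[1:])[0])/2): print(m,(m-m0)@o,m[2])
```

```text
(array([ 0.4847, -0.0644,  0.1396]), [2.2, 2.5, 1.9]) (array([ 0.595 , -0.0207,  0.1413]), [4.2, 2.2, 2.1])
(array([ 0.4865, -0.0653,  0.139 ]), [1.7, 1.7]) (array([ 0.597 , -0.0197,  0.1408]), [0.1, 0.1])
[ 0.53985 -0.04255  0.14045] 0.08604125 0.14045000000000002
[ 0.54175 -0.0425   0.1399 ] 0.08535975 0.13990000000000002
```

The bar now sits at z≈0.140, against 0.138 at the stop, which fits with the force. The bin is open. Next is the full scoop: I'll turn the tool half round so the later pour faces the base.

>>> jog_arm(steps=[[86,-337,-20,0,0,-3.0],[86,-337,-20,0,0,-3.0],[86,-337,-20,0,0,-3.0],[86,-337,-20,0,0,-3.0],[86,-337,-20,0,0,-3.0],[86,-337,-20,0,0,-3.0],[86,-337,-20,0,0,-3.0],[86,-337,-20,0,0,-3.0]], grip=0)

```text
time: 8.78
position: [0.4835, 0.292, 0.2653]
tool_rot: [-0.0, 0.765, 0.644, -0.002]
wrist_force: [0.9, 0.7, -0.1]
grip_width: 0.497
finger_force: 0.0
```

```bash
python3 -c "
from h import *
go((.484,.307,.24),down(195))"
```

```text
t 8.78 at [0.4835 0.292  0.2653] move [14.9 -2.  25.3] [-5.000e-03 -1.000e-03 -2.005e+00] F [ 0.9  0.7 -0.1] w 43.2 ff 0.0 q [ 0.    0.34 -0.79  1.68  0.25  1.23 -1.02]
```

>>> jog_arm(steps=[[0,0,0,0,0,-2.0],[0,0,0,0,0,-2.0],[0,0,0,0,0,-2.0],[0,0,0,0,0,-2.0],[0,0,0,0,0,-2.0],[0,0,0,0,0,-2.0],[0,0,0,0,0,-2.0],[0,0,0,0,0,-2.0]])

```text
time: 9.45
position: [0.484, 0.2902, 0.2651]
tool_rot: [-0.002, 0.363, 0.932, -0.002]
wrist_force: [-0.0, 0.7, 0.5]
grip_width: 0.497
finger_force: 0.0
```

```bash
python3 -c "
from h import *
go((.484,.307,.24),down(195))"
```

```text
t 9.45 at [0.484  0.2902 0.2651] move [11.3 12.5 25. ] [-0.003 -0.004 -1.004] F [-0.   0.7  0.5] w 43.3 ff 0.0 q [ 0.14  0.4  -1.    1.67  0.35  1.27 -0.11]
```

>>> jog_arm(steps=[[11,12,10,0,0,-1.0],[11,12,10,0,0,-1.0],[11,12,10,0,0,-1.0],[11,12,10,0,0,-1.0],[11,12,10,0,0,-1.0],[11,12,10,0,0,-1.0],[11,12,10,0,0,-1.0],[11,12,10,0,0,-1.0]])

```text
time: 10.12
position: [0.4843, 0.3065, 0.2552]
tool_rot: [-0.002, -0.129, 0.992, -0.001]
wrist_force: [0.5, 0.4, -0.3]
grip_width: 0.502
finger_force: 0.0
```

>>> jog_arm(steps=[[0,0,0,0,0,0],[0,0,0,0,0,0]])

```text
time: 10.28
position: [0.4847, 0.3066, 0.2555]
tool_rot: [-0.002, -0.124, 0.992, -0.0]
wrist_force: [1.2, -0.1, 0.2]
grip_width: 0.496
finger_force: 0.0
```

```bash
python3 -c "
from h import *
go((.484,.307,.24),down(195))
c=shot('wrist','w4')
for d in (-.03,0,.03):print(proj(c,np.array([.484,.307,.092])+d*np.array([.966,.259,0])))"
```

```text
t 10.28 at [0.4847 0.3066 0.2555] move [ 0.5  0.5 15.5] [-0.    -0.003 -0.014] F [ 1.2 -0.1  0.2] w 43.2 ff 0.0 q [ 0.22  0.53 -1.23  1.66  0.52  1.32  0.72]
(np.float64(287.3), np.float64(162.1))
(np.float64(287.7), np.float64(191.1))
(np.float64(288.1), np.float64(218.7))
```

View pics/w4.png

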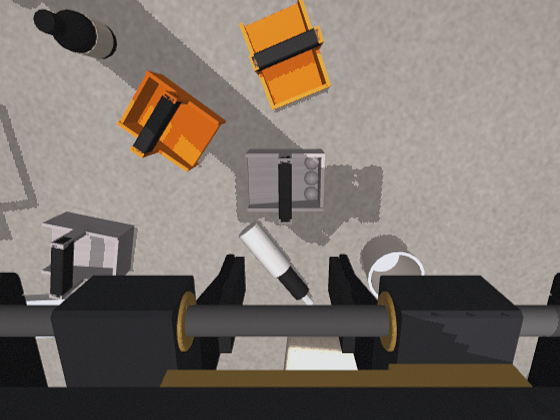

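The wrist view shows the bar at columns 279–292, centred at about (285.5,188), with the three balls at (312,162–195) along +y. The bar is aligned and needs a shift of about +2 in x and -2 in y. I'll descend.

>>> jog_arm(steps=[[2,-2,25,0,0,-0.01],[2,-2,60,0,0,-0.01],[2,-2,95,0,0,-0.01],[2,-2,130,0,0,-0.01],[2,-2,165,0,0,-0.01],[2,-2,190,0,0,-0.01],[2,-2,208,0,0,-0.01],[2,-2,213,0,0,-0.01]])

```text
time: 11.0
position: [0.4822, 0.3028, 0.0407]
tool_rot: [-0.003, -0.129, 0.992, -0.002]
wrist_force: [0.7, -0.7, 0.5]
grip_width: 0.503
finger_force: 0.0
```

```bash
python3 -c "
from h import *
go((.484,.307,.042),down(195))"
```

```text
t 11.0 at [0.4822 0.3028 0.0407] move [-2.8  3.6 -1.3] [-0.003 -0.006 -0.003] F [ 0.7 -0.7  0.5] w 43.8 ff 0.0 q [ 0.09  0.74 -1.03  1.89  0.77  0.98  0.54]
```

>>> jog_arm(steps=[[0,1,0,0,0,0],[0,1,0,0,0,0],[0,1,0,0,0,0],[0,1,0,0,0,0],[0,1,0,0,0,0],[0,1,0,0,0,0],[0,1,0,0,0,0],[0,1,0,0,0,0]], grip=1, squeeze=25)

```text
time: 11.67
position: [0.4845, 0.3054, 0.0449]
tool_rot: [0.001, -0.129, 0.992, -0.0]
wrist_force: [0.2, -2.7, 5.7]
grip_width: 0.159
finger_force: 25.0
```

>>> jog_arm(steps=[[0,0,-5,0,0,0],[0,0,-15,0,0,0],[0,0,-30,0,0,0],[0,0,-50,0,0,0],[0,0,-75,0,0,0],[0,0,-105,0,0,0],[0,0,-135,0,0,0],[0,0,-150,0,0,0]])

```text
time: 12.33
position: [0.4844, 0.3077, 0.1989]
tool_rot: [0.002, -0.13, 0.991, 0.002]
wrist_force: [0.9, 0.8, -2.5]
grip_width: 0.157
finger_force: 25.0
```

```bash
python3 -c "
from h import *
go((.61,-.131,.26),down(112.5))"
```

```text
t 12.33 at [0.4844 0.3077 0.1989] move [  -8.5 -456.1  -62.2] [0.006 0.002 1.439] F [ 0.9  0.8 -2.5] w 13.6 ff 25.0 q [ 0.2   0.58 -1.19  1.74  0.57  1.22  0.68]
```

The scoop is held: 13.6 mm width and 2.5 N weight. I'll carry it gently toward the bin, still level, while turning.

>>> jog_arm(steps=[[0,-4,-6,0,0,0.01],[0,-10,-16,0,0,0.03],[0,-18,-28,0,0,0.06],[0,-28,-42,0,0,0.1],[0,-40,-55,0,0,0.14],[-1,-54,-66,0,0,0.19],[-1,-70,-74,0,0,0.24],[-1,-88,-80,0,0,0.3]])

```text
time: 13.0
position: [0.5074, 0.2196, 0.2744]
tool_rot: [-0.0, 0.022, 1.0, -0.0]
wrist_force: [0.3, 0.6, -1.5]
grip_width: 0.162
finger_force: 24.9
```

```bash
python3 -c "
from h import *
go((.61,-.131,.28),down(112.5))"
```

```text
t 13.0 at [0.5074 0.2196 0.2744] move [-117.8 -345.8   -5.6] [-1.000e-03 -1.000e-03  1.134e+00] F [ 0.3  0.6 -1.5] w 14.1 ff 24.9 q [ 0.4   0.45 -1.2   1.68  0.43  1.31  0.64]
```

>>> jog_arm(steps=[[-7,-19,-2,0,0,0.055],[-13,-38,-4,0,0,0.11],[-20,-57,-5,0,0,0.165],[-26,-76,-5,0,0,0.22],[-33,-95,-5,0,0,0.28],[-39,-114,-5,0,0,0.34],[-46,-133,-5,0,0,0.4],[-52,-152,-5,0,0,0.46]])

```text
time: 13.67
position: [0.5534, 0.0647, 0.2787]
tool_rot: [-0.001, 0.25, 0.968, -0.0]
wrist_force: [-0.7, -0.1, -2.5]
grip_width: 0.156
finger_force: 24.9
```

```bash
python3 -c "
from h import *
go((.61,-.131,.28),down(112.5))"
```

```text
t 13.67 at [0.5534 0.0647 0.2787] move [-144.3 -143.8   -1.3] [-0.001 -0.001  0.673] F [-0.7 -0.1 -2.5] w 13.5 ff 24.9 q [ 0.63  0.4  -1.09  1.67  0.37  1.3   0.53]
```

>>> jog_arm(steps=[[-14,-14,0,0,0,0.06],[-29,-29,0,0,0,0.12],[-44,-44,0,0,0,0.19],[-60,-60,0,0,0,0.26],[-76,-76,0,0,0,0.33],[-91,-91,0,0,0,0.4],[-105,-105,0,0,0,0.47],[-117,-117,0,0,0,0.54]])

```text
time: 14.33
position: [0.6004, -0.0948, 0.2789]
tool_rot: [-0.0, 0.5, 0.866, -0.0]
wrist_force: [0.0, 0.3, -2.2]
grip_width: 0.161
finger_force: 24.9
```

```bash
python3 -c "
from h import *
go((.61,-.131,.28),down(112.5))"
```

```text
t 14.33 at [ 0.6004 -0.0948  0.2789] move [-36.2  -9.7  -1.1] [-0.001  0.     0.131] F [ 0.   0.3 -2.2] w 14.0 ff 24.9 q [ 0.74  0.44 -0.91  1.56  0.36  1.31  0.3 ]
```

>>> jog_arm(steps=[[-10,-2,0,0,0,0.04],[-18,-5,0,0,0,0.07],[-25,-7,0,0,0,0.1],[-30,-8,0,0,0,0.12],[-34,-9,0,0,0,0.13],[-35,-9,0,0,0,0.13],[-35,-9,0,0,0,0.13]])

```text
time: 14.92
position: [0.61, -0.1262, 0.2793]
tool_rot: [-0.0, 0.552, 0.834, 0.0]
wrist_force: [0.6, 0.7, -2.3]
grip_width: 0.158
finger_force: 25.0
```

```bash
cat >> h.py <<'E'
G=np.array([.61,-.131,.284]);
def pour(th,g=G,az=112.5):
    r=down(az)*R.from_rotvec([-np.radians(th),0,0]);go(g+r.apply([0,0,.039]),r)
E
python3 -c "
from h import *
for t in (0,15,30,40,50,55,60):pour(t)"
```

```text
t 14.92 at [ 0.61   -0.1262  0.2793] move [-4.5 -1.9 34.3] [ 0.    -0.     0.009] F [ 0.6  0.7 -2.3] w 13.7 ff 25.0 q [ 0.74  0.46 -0.87  1.53  0.36  1.32  0.24]
t 14.92 at [ 0.61   -0.1262  0.2793] move [-4.5  8.2 32.9] [-0.262 -0.001  0.009] F [ 0.6  0.7 -2.3] w 13.7 ff 25.0 q [ 0.74  0.46 -0.87  1.53  0.36  1.32  0.24]
t 14.92 at [ 0.61   -0.1262  0.2793] move [-4.6 17.6 29. ] [-0.523 -0.003  0.009] F [ 0.6  0.7 -2.3] w 13.7 ff 25.0 q [ 0.74  0.46 -0.87  1.53  0.36  1.32  0.24]
t 14.92 at [ 0.61   -0.1262  0.2793] move [-4.7 23.2 25.1] [-0.698 -0.003  0.009] F [ 0.6  0.7 -2.3] w 13.7 ff 25.0 q [ 0.74  0.46 -0.87  1.53  0.36  1.32  0.24]
t 14.92 at [ 0.61   -0.1262  0.2793] move [-4.7 28.  20.3] [-0.873 -0.004  0.008] F [ 0.6  0.7 -2.3] w 13.7 ff 25.0 q [ 0.74  0.46 -0.87  1.53  0.36  1.32  0.24]
t 14.92 at [ 0.61   -0.1262  0.2793] move [-4.7 30.  17.6] [-0.96  -0.004  0.008] F [ 0.6  0.7 -2.3] w 13.7 ff 25.0 q [ 0.74  0.46 -0.87  1.53  0.36  1.32  0.24]
t 14.92 at [ 0.61   -0.1262  0.2793] move [-4.8 31.9 14.8] [-1.047 -0.005  0.008] F [ 0.6  0.7 -2.3] w 13.7 ff 25.0 q [ 0.74  0.46 -0.87  1.53  0.36  1.32  0.24]
```

Now I'll tilt about tool x, first to 40°.

>>> jog_arm(steps=[[-2,3,4,-0.08,0,0],[-4,6,10,-0.17,0,0],[-5,9,16,-0.26,0,0],[-5,12,21,-0.35,0,0],[-5,15,25,-0.44,0,0],[-5,18,27,-0.53,0,0],[-5,21,26,-0.62,0,0],[-5,23,25,-0.7,0,0]])

```text
time: 15.58
position: [0.6322, -0.1214, 0.2543]
tool_rot: [0.19, 0.518, 0.783, 0.286]
wrist_force: [0.5, 1.1, -2.2]
grip_width: 0.159
finger_force: 25.0
```

```bash
python3 -c "
from h import *
for t in (50,58):pour(t)"
```

```text
t 15.58 at [ 0.6322 -0.1214  0.2543] move [-0.4  7.3  0.1] [-0.171 -0.005  0.008] F [ 0.5  1.1 -2.2] w 13.8 ff 25.0 q [ 1.34  0.43 -1.24  1.97 -0.    0.43  0.67]
t 15.58 at [ 0.6322 -0.1214  0.2543] move [-0.4 12.6 -1.2] [-0.31  -0.006  0.008] F [ 0.5  1.1 -2.2] w 13.8 ff 25.0 q [ 1.34  0.43 -1.24  1.97 -0.    0.43  0.67]
```

>>> jog_arm(steps=[[0,2,0,-0.05,0,0],[0,5,0,-0.11,0,0],[0,7,0,-0.17,0,0],[0,9,-1,-0.22,0,0],[0,11,-1,-0.27,0,0],[0,13,-1,-0.31,0,0],[0,13,-1,-0.31,0,0],[0,13,-1,-0.31,0,0]])

```text
time: 16.25
position: [0.6406, -0.1177, 0.2657]
tool_rot: [0.26, 0.482, 0.734, 0.401]
wrist_force: [-0.2, 0.7, -0.5]
grip_width: 0.163
finger_force: 25.0
```

```bash
python3 -c "
from h import *
for t in (0,58):pour(t)"
```

```text
t 16.25 at [ 0.6406 -0.1177  0.2657] move [ -0.1 -35.5 -16.7] [ 0.996 -0.013  0.015] F [-0.2  0.7 -0.5] w 14.2 ff 25.0 q [ 1.46  0.53 -1.29  2.1  -0.96  0.21  1.72]
t 16.25 at [ 0.6406 -0.1177  0.2657] move [-0.6 -2.1  1.1] [-0.016 -0.018  0.006] F [-0.2  0.7 -0.5] w 14.2 ff 25.0 q [ 1.46  0.53 -1.29  2.1  -0.96  0.21  1.72]
```

>>> jog_arm(steps=[[0,0,0,0,0,0],[0,0,0,0,0,0],[0,0,0,0,0,0],[0,0,0,0,0,0],[0,0,0,0,0,0],[0,0,0,0,0,0]])

```text
time: 16.75
position: [0.6406, -0.1182, 0.2655]
tool_rot: [0.26, 0.483, 0.734, 0.4]
wrist_force: [0.7, 0.1, -1.9]
grip_width: 0.156
finger_force: 25.0
```

Run:
```python
from h import *
pour(0)
shot('scene','c5')
z=lambda i,k:cv2.resize(i,None,fx=k,fy=k,interpolation=cv2.INTER_CUBIC)
w=cv2.imread('pics/c5.png')[190:330,140:330]
cv2.imwrite('pics/m6.png',z(w,4))
```

```text
t 16.75 at [ 0.6406 -0.1182  0.2655] move [  0.3 -35.3 -16.6] [ 0.995 -0.014  0.014] F [ 0.7  0.1 -1.9] w 13.6 ff 25.0 q [ 1.46  0.53 -1.29  2.1  -0.95  0.21  1.71]
```

View pics/m6.png

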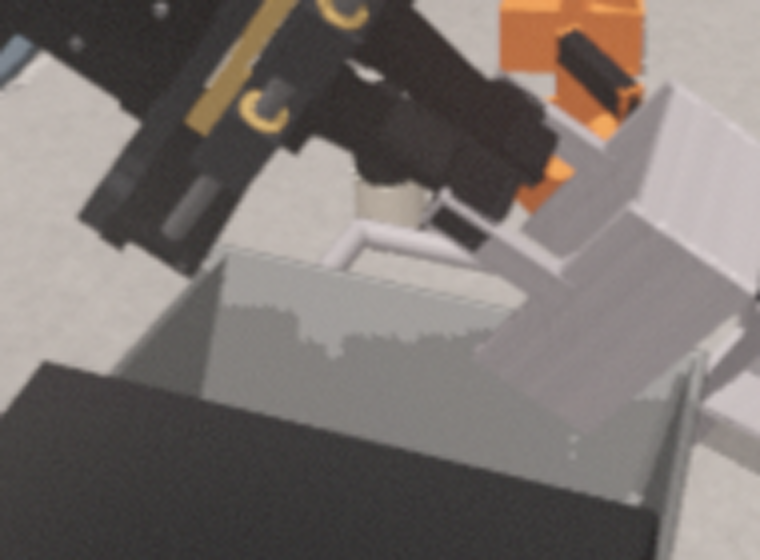

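The view shows the scoop tipped over the bin opening with its lip inside the rim. I'll check the balls are gone by averaging the held weight.

Run:
```python
from h import *
f=[]
for i in range(30):
    manip.get_image('side');f.append(manip.state()["wrist_force"])
f=np.array(f);print(f.mean(0),f.std(0)/30**.5,manip.state()["time"])
```

```text
[-0.14894428 -0.0171873  -1.63821101] [0.06992987 0.08104699 0.11137546] 18.3
```

The mean held weight is 1.64 N, against 2.3 N full and 1.57 N empty, so the balls are out. I'll level the scoop while lifting it.

>>> jog_arm(steps=[[0,3,-6,0.06,0,0],[0,4,-11,0.16,0,0],[0,4,-16,0.28,0,0],[0,2,-21,0.4,0,0],[0,0,-26,0.52,0,0],[0,-3,-30,0.64,0,0],[0,-6,-32,0.76,0,0],[0,-8,-33,0.88,0,0]])

```text
time: 18.97
position: [0.6109, -0.1319, 0.2784]
tool_rot: [0.044, 0.547, 0.833, 0.069]
wrist_force: [-0.1, 1.5, -2.3]
grip_width: 0.157
finger_force: 24.9
```

>>> jog_arm(steps=[[0,-2,0,0.06,0,0],[0,-3,-5,0.11,0,0],[0,-3,-10,0.11,0,0],[0,-3,-15,0.11,0,0]])

```text
time: 19.3
position: [0.6064, -0.1324, 0.2906]
tool_rot: [0.014, 0.547, 0.836, 0.028]
wrist_force: [-1.3, -0.2, -1.6]
grip_width: 0.157
finger_force: 24.9
```

```bash
python3 -c "
from h import *
go((.484,.307,.25),down(195))
go((.45,.05,.3),down(160))"
```

```text
t 19.3 at [ 0.6064 -0.1324  0.2906] move [451.4  61.1  47.7] [ 0.056  0.037 -1.42 ] F [-1.3 -0.2 -1.6] w 13.7 ff 24.9 q [ 0.55  0.34 -0.51  1.57  0.14  1.23  0.44]
t 19.3 at [ 0.6064 -0.1324  0.2906] move [229.9 -69.6 -12. ] [ 0.061  0.018 -0.81 ] F [-1.3 -0.2 -1.6] w 13.7 ff 24.9 q [ 0.55  0.34 -0.51  1.57  0.14  1.23  0.44]
```

>>> jog_arm(steps=[[15,2,0,0.06,0.037,-0.08],[45,6,0,0.06,0.037,-0.16],[80,11,0,0.06,0.037,-0.26],[115,16,5,0.06,0.037,-0.36],[150,20,8,0.06,0.037,-0.46],[185,25,12,0.06,0.037,-0.56],[220,30,16,0.06,0.037,-0.66],[255,35,20,0.06,0.037,-0.76]])

```text
time: 19.97
position: [0.5365, 0.1151, 0.2749]
tool_rot: [-0.007, 0.197, 0.98, 0.005]
wrist_force: [0.9, 1.4, -0.9]
grip_width: 0.154
finger_force: 25.0
```

```bash
python3 -c "
from h import *
go((.4845,.306,.25),down(195))"
```

```text
t 19.97 at [0.5365 0.1151 0.2749] move [121.3 155.8  28. ] [ 0.012 -0.013 -0.659] F [ 0.9  1.4 -0.9] w 13.4 ff 25.0 q [ 0.33  0.29 -0.75  1.7   0.19  1.24  0.7 ]
```

>>> jog_arm(steps=[[22,28,4,0.012,-0.013,-0.1],[44,56,9,0.012,-0.013,-0.2],[66,84,14,0.012,-0.013,-0.3],[86,110,19,0.012,-0.013,-0.4],[103,132,24,0.012,-0.013,-0.5],[114,147,28,0.012,-0.013,-0.6],[120,154,28,0.012,-0.013,-0.66],[121,155,28,0.012,-0.013,-0.66]])

```text
time: 20.63
position: [0.4845, 0.3064, 0.2499]
tool_rot: [-0.001, -0.131, 0.991, 0.001]
wrist_force: [0.3, 0.5, -0.5]
grip_width: 0.159
finger_force: 25.0
```

>>> jog_arm(steps=[[0,0,0,0,0,0],[0,0,0,0,0,0],[0,0,0,0,0,0]])

```text
time: 20.88
position: [0.4869, 0.3033, 0.2499]
tool_rot: [-0.001, -0.128, 0.992, 0.0]
wrist_force: [-0.6, 0.0, -0.5]
grip_width: 0.158
finger_force: 25.0
```

```bash
python3 -c "
from h import *
go((.4845,.306,.045),down(195))"
```

```text
t 20.88 at [0.4869 0.3033 0.2499] move [  1.4   3.2 204.9] [ 0.    -0.001 -0.006] F [-0.6  0.  -0.5] w 13.8 ff 25.0 q [ 0.06  0.4  -0.92  1.68  0.34  1.23  0.89]
```

>>> jog_arm(steps=[[1,2,20,0,0,0],[1,2,55,0,0,0],[1,2,90,0,0,0],[1,2,125,0,0,0],[1,2,155,0,0,0],[1,2,178,0,0,0],[1,2,192,0,0,0],[1,2,198,0,0,0]])

```text
time: 21.55
position: [0.4839, 0.3051, 0.0497]
tool_rot: [-0.002, -0.129, 0.992, -0.0]
wrist_force: [0.5, 0.4, -1.6]
grip_width: 0.156
finger_force: 25.0
```

>>> jog_arm(steps=[[0,0,1,0,0,0],[0,0,2,0,0,0],[0,0,3,0,0,0],[0,0,4,0,0,0],[0,0,4,0,0,0]])

```text
time: 21.97
position: [0.4847, 0.3072, 0.0486]
tool_rot: [-0.0, -0.13, 0.992, 0.001]
wrist_force: [1.0, -0.6, -2.4]
grip_width: 0.157
finger_force: 25.0
```

>>> jog_arm(steps=[[0,0,1,0,0,0],[0,0,2,0,0,0],[0,0,3,0,0,0],[0,0,3,0,0,0],[0,0,3,0,0,0]])

```text
time: 22.38
position: [0.4842, 0.3069, 0.0449]
tool_rot: [-0.001, -0.13, 0.992, 0.0]
wrist_force: [-0.1, -0.8, 0.2]
grip_width: 0.157
finger_force: 25.0
```

>>> jog_arm(steps=[[0,0,1,0,0,0],[0,0,2,0,0,0],[0,0,2,0,0,0],[0,0,2,0,0,0]])

```text
time: 22.72
position: [0.4842, 0.3068, 0.0447]
tool_rot: [-0.001, -0.13, 0.992, -0.0]
wrist_force: [-4.2, -4.7, 14.2]
grip_width: 0.162
finger_force: 25.0
```

The scoop is on the worktop. I'll ease off, release and lift.

>>> jog_arm(steps=[[0,0,-2,0,0,0],[0,0,-2,0,0,0]])

```text
time: 22.88
position: [0.4844, 0.3072, 0.0452]
tool_rot: [-0.0, -0.13, 0.992, 0.001]
wrist_force: [0.8, 0.2, -1.6]
grip_width: 0.155
finger_force: 25.0
```

>>> jog_arm(steps=[[0,0,0,0,0,0],[0,0,0,0,0,0],[0,0,0,0,0,0],[0,0,0,0,0,0],[0,0,0,0,0,0],[0,0,0,0,0,0]], grip=0)

```text
time: 23.38
position: [0.4841, 0.3069, 0.0447]
tool_rot: [-0.001, -0.13, 0.992, 0.001]
wrist_force: [0.4, -0.4, -0.2]
grip_width: 0.474
finger_force: 0.0
```

>>> jog_arm(steps=[[0,0,-5,0,0,0],[0,0,-20,0,0,0],[0,0,-50,0,0,0],[0,0,-85,0,0,0],[0,0,-120,0,0,0],[0,0,-160,0,0,0],[0,0,-195,0,0,0],[0,0,-213,0,0,0]])

```text
time: 24.05
position: [0.4854, 0.3085, 0.263]
tool_rot: [0.002, -0.13, 0.992, 0.002]
wrist_force: [0.3, 1.3, 0.3]
grip_width: 0.499
finger_force: 0.0
```

Run:
```python
from h import *
go((.4845,.306,.25),down(195))
c=shot('wrist','w6');shot('scene','c6')
a=cv2.imread('pics/w4.png',0).astype(float);b=cv2.imread('pics/w6.png',0).astype(float)
print('scoop patch diff',np.abs(a-b)[140:225,240:330].mean(), 'shift',cv2.phaseCorrelate(a[140:225,235:335].copy(),b[140:225,235:335].copy()))
# ball area vs. before
for nm,i in(('before',a),('after',b)):print(nm,i[150:202:4,304:324:2].astype(int).tolist())
s0=cv2.imread('pics/c3.png',0).astype(float);s1=cv2.imread('pics/c6.png',0).astype(float)
print('bin region diff',np.abs(s0-s1)[225:330,140:310].mean(), cv2.phaseCorrelate(s0[230:320,160:310].copy(),s1[230:320,160:310].copy()))
ss=cv2.imread('pics/scene0.png',0).astype(float)
print('scoop scene', cv2.phaseCorrelate(ss[172:226,308:358].copy(),s1[172:226,308:358].copy()))
```

```text
t 24.05 at [0.4854 0.3085 0.263 ] move [ 1.6 -2.2 13. ] [ 0.003  0.005 -0.001] F [0.3 1.3 0.3] w 43.5 ff 0.0 q [ 0.06  0.39 -0.93  1.66  0.33  1.25  0.89]
scoop patch diff 15.673464052287581 shift ((-0.3181522890735664, -3.65911223437638), 0.576926958250682)
before [[84, 84, 84, 84, 84, 85, 84, 85, 86, 112], [168, 170, 203, 201, 200, 199, 200, 200, 200, 198], [136, 92, 110, 119, 145, 158, 133, 81, 71, 214], [100, 114, 128, 138, 149, 133, 152, 130, 85, 213], [136, 91, 115, 120, 125, 122, 107, 77, 84, 215], [131, 135, 137, 109, 112, 133, 135, 64, 78, 145], [133, 94, 115, 123, 126, 120, 103, 65, 78, 144], [99, 117, 131, 142, 145, 134, 124, 85, 87, 145], [136, 93, 116, 124, 125, 119, 104, 67, 94, 145], [136, 138, 123, 118, 118, 130, 133, 63, 94, 144], [123, 102, 119, 126, 126, 121, 103, 66, 111, 142], [95, 118, 131, 142, 143, 134, 120, 66, 112, 143], [135, 98, 113, 120, 121, 113, 126, 65, 128, 144]]
after [[120, 119, 120, 119, 119, 118, 171, 167, 166, 165], [136, 137, 136, 137, 136, 136, 135, 83, 138, 193], [133, 132, 132, 133, 133, 134, 132, 66, 94, 146], [131, 131, 132, 132, 133, 133, 134, 65, 110, 143], [132, 134, 133, 134, 133, 132, 131, 64, 109, 145], [130, 129, 130, 128, 129, 131, 130, 67, 130, 142], [135, 133, 135, 135, 133, 132, 132, 66, 130, 141], [135, 136, 135, 135, 136, 134, 135, 67, 148, 141], [135, 134, 135, 134, 134, 135, 135, 64, 149, 139], [133, 132, 133, 130, 131, 133, 114, 68, 147, 141], [135, 135, 135, 134, 133, 135, 115, 67, 145, 139], [136, 136, 136, 134, 134, 137, 99, 70, 144, 140], [82, 83, 82, 83, 82, 84, 81, 69, 144, 132]]
bin region diff 10.686554621848739 ((0.017073683416171548, -0.06218995566411678), 0.7826884978894535)
scoop scene ((0.005676553985630051, -0.6397319934217229), 0.7643996105736073)
```

The scoop is empty, upright and back in its place, and the bin hasn't moved. I'll go back over the bin to find the balls by code and press lightly on the bar to confirm the stop.

>>> jog_arm(steps=[[10,-30,0,0,0,0],[20,-70,0,0,0,0],[25,-110,0,0,0,0],[30,-150,0,0,0,0],[35,-190,0,0,0,0],[37,-230,0,0,0,0],[38,-270,0,0,0,0],[38,-300,0,0,0,0]], grip=1)

```text
time: 24.82
position: [0.5244, 0.0026, 0.2563]
tool_rot: [-0.002, -0.128, 0.992, -0.0]
wrist_force: [0.5, -0.4, -1.2]
grip_width: 0.029
finger_force: 0.0
```

Run:
```python
from h import *
go((.541,-.0425,.26),down(195))
```

```text
t 24.82 at [0.5244 0.0026 0.2563] move [ -4.6 -47.8  -3.7] [-0.    -0.004 -0.005] F [ 0.5 -0.4 -1.2] w 2.5 ff 0.0 q [ 0.64  0.29 -0.88  1.78  0.24  1.19  1.52]
```

>>> jog_arm(steps=[[-4,-25,0,0,0,0],[-4,-40,0,0,0,0],[-4,-46,0,0,0,0],[-4,-46,0,0,0,0],[-4,-46,0,0,0,0]])

```text
time: 25.23
position: [0.5401, -0.0346, 0.2571]
tool_rot: [-0.001, -0.131, 0.991, 0.001]
wrist_force: [-0.5, -0.1, 0.4]
grip_width: 0.008
finger_force: 0.0
```

Run:
```python
from h import *
go((.541,-.0425,.126),down(195))
c=shot('wrist','w7')
h=np.array([.602,-.1895]);o=np.array([-.383,.924]);y=np.array([.924,.383])
P=lambda out,yy,z:proj(c,np.append(h+o*out+y*yy,z))
for yy in(-.09,0,.09):print([tuple(map(float,P(out,yy,z))) for out,z in((0,.035),(.107,.163))])
i=cv2.cvtColor(cv2.imread('pics/w7.png'),cv2.COLOR_BGR2GRAY)
g=cv2.resize(i,None,fx=3,fy=3,interpolation=cv2.INTER_CUBIC)
C=cv2.HoughCircles(g,cv2.HOUGH_GRADIENT,1.5,30,param1=100,param2=25,minRadius=15,maxRadius=32)
print(None if C is None else (C[0][:15]/3).round(1).tolist())
```

```text
t 25.23 at [ 0.5401 -0.0346  0.2571] move [  0.9  -8.2 131.1] [ 0.002 -0.002  0.001] F [-0.5 -0.1  0.4] w 0.7 ff 0.0 q [ 0.68  0.31 -0.86  1.74  0.25  1.2   1.58]
[(130.6, 119.9), (194.5, 106.5)]
[(150.2, 196.1), (216.7, 216.9)]
[(167.4, 263.3), (235.2, 309.0)]
[[432.79998779296875, 59.79999923706055, 10.300000190734863], [279.20001220703125, 344.79998779296875, 10.300000190734863], [259.20001220703125, 148.8000030517578, 8.699999809265137], [404.20001220703125, 76.19999694824219, 8.199999809265137], [270.20001220703125, 135.1999969482422, 9.199999809265137], [242.8000030517578, 264.79998779296875, 10.300000190734863], [390.20001220703125, 74.19999694824219, 7.0], [468.79998779296875, 178.8000030517578, 8.199999809265137], [292.20001220703125, 344.79998779296875, 7.599999904632568], [273.79998779296875, 155.8000030517578, 7.599999904632568], [187.1999969482422, 92.80000305175781, 7.0], [433.79998779296875, 130.8000030517578, 7.599999904632568], [450.79998779296875, 112.80000305175781, 7.599999904632568], [482.20001220703125, 138.1999969482422, 6.300000190734863]]
```

Run:
```python
from h import *
c=cam('wrist');i=cv2.GaussianBlur(cv2.imread('pics/w7.png',0),(3,3),0)
h=np.array([.602,-.1895]);o=np.array([-.383,.924]);y=np.array([.924,.383])
n=np.array([.0]);
for k in (-.01,0,.01,.02,.03,.04):  # along opening direction out
  r=[]
  for yy in np.arange(-.096,.097,.006):
    u,v=proj(c,np.append(h+o*(k)+y*yy,.035+max(k,0)*0.9)); r.append(int(i[int(round(v)),int(round(u))]))
  print(k,r)
m=i[100:290,100:190];
d=cv2.absdiff(i,cv2.medianBlur(i,41))[95:290,95:200]
n,l,s,ct=cv2.connectedComponentsWithStats((d>18).astype(np.uint8))
print([(s[j].tolist(),ct[j].round(0).tolist()) for j in range(1,n) if s[j][4]>20])
```

```text
-0.01 [109, 110, 109, 109, 110, 110, 109, 109, 110, 109, 110, 109, 109, 110, 110, 109, 110, 110, 110, 109, 110, 110, 109, 110, 110, 110, 110, 109, 110, 110, 108, 73, 74]
0 [109, 109, 110, 120, 141, 110, 109, 137, 148, 113, 139, 152, 112, 110, 110, 111, 110, 110, 110, 110, 110, 110, 110, 110, 110, 109, 110, 110, 110, 110, 88, 73, 76]
0.01 [109, 109, 109, 143, 150, 121, 107, 142, 145, 102, 140, 137, 105, 110, 110, 110, 110, 109, 110, 110, 110, 110, 110, 110, 109, 110, 110, 110, 110, 108, 74, 78, 78]
0.02 [109, 109, 106, 102, 118, 95, 103, 107, 93, 98, 104, 88, 95, 95, 96, 101, 103, 102, 102, 101, 116, 110, 111, 117, 118, 118, 118, 124, 125, 124, 83, 77, 78]
0.03 [93, 105, 123, 123, 123, 123, 124, 123, 123, 123, 123, 124, 123, 124, 124, 124, 123, 123, 124, 123, 124, 124, 124, 123, 123, 123, 124, 123, 123, 124, 124, 79, 70]
0.04 [93, 120, 123, 123, 123, 123, 123, 123, 123, 124, 124, 123, 124, 123, 124, 123, 123, 123, 123, 123, 124, 124, 123, 124, 123, 124, 123, 123, 123, 124, 123, 121, 40]
[([0, 0, 103, 20, 1129], [42.0, 7.0]), ([38, 34, 11, 11, 97], [43.0, 39.0]), ([49, 34, 17, 62, 193], [57.0, 64.0]), ([42, 54, 10, 11, 85], [47.0, 59.0]), ([45, 69, 11, 11, 87], [50.0, 74.0]), ([67, 162, 17, 8, 62], [75.0, 166.0]), ([0, 167, 19, 18, 147], [7.0, 177.0]), ([89, 171, 16, 9, 71], [97.0, 176.0]), ([66, 180, 22, 14, 101], [76.0, 184.0])]
```

Code finds three round blobs along the bin's bottom corner at about (138,134), (142,154) and (145,169), so all three balls are in. Now I'll press on the bar.

>>> jog_arm(steps=[[0,-8,30,0,0,0],[0,-8,60,0,0,0],[0,-8,90,0,0,0],[0,-8,110,0,0,0],[0,-8,120,0,0,0],[0,-8,124,0,0,0],[0,-8,127,0,0,0],[0,-8,127,0,0,0]])

```text
time: 25.95
position: [0.5431, -0.0432, 0.1312]
tool_rot: [-0.0, -0.13, 0.991, 0.0]
wrist_force: [0.7, 0.4, 0.6]
grip_width: 0.008
finger_force: 0.0
```

>>> jog_arm(steps=[[0,0,2,0,0,0],[0,0,4,0,0,0],[0,0,4,0,0,0]])

```text
time: 26.2
position: [0.5428, -0.0441, 0.1268]
tool_rot: [-0.0, -0.13, 0.992, 0.0]
wrist_force: [-0.0, 1.0, 0.1]
grip_width: 0.009
finger_force: 0.0
```

>>> jog_arm(steps=[[0,0,2,0,0,0],[0,0,3,0,0,0],[0,0,3,0,0,0]])

```text
time: 26.45
position: [0.5426, -0.0441, 0.1234]
tool_rot: [-0.001, -0.13, 0.992, 0.0]
wrist_force: [-0.5, -0.2, 0.4]
grip_width: 0.007
finger_force: 0.0
```

>>> jog_arm(steps=[[0,0,2,0,0,0],[0,0,2,0,0,0],[0,0,2,0,0,0]])

```text
time: 26.7
position: [0.5427, -0.0441, 0.123]
tool_rot: [-0.001, -0.13, 0.992, -0.0]
wrist_force: [-4.4, -1.4, 11.2]
grip_width: 0.003
finger_force: 5.7
```

>>> jog_arm(steps=[[0,0,2,0,0,0],[0,0,2,0,0,0],[0,0,2,0,0,0]])

```text
time: 26.95
position: [0.5428, -0.0441, 0.1228]
tool_rot: [-0.001, -0.13, 0.992, -0.001]
wrist_force: [-8.0, -1.2, 23.2]
grip_width: 0.002
finger_force: 11.7
```

>>> jog_arm(steps=[[0,0,2,0,0,0],[0,0,2,0,0,0],[0,0,2,0,0,0]])

```text
time: 27.2
position: [0.5429, -0.0441, 0.1226]
tool_rot: [-0.001, -0.13, 0.992, -0.002]
wrist_force: [-12.7, -3.2, 35.7]
grip_width: 0.005
finger_force: 17.8
```

The bar is rigid at 36 N, so the bin is on its stop. I'll retreat straight up and hand in.

>>> jog_arm(steps=[[0,0,-6,0,0,0],[0,0,-20,0,0,0],[0,0,-50,0,0,0],[0,0,-85,0,0,0],[0,0,-120,0,0,0],[0,0,-150,0,0,0],[0,0,-160,0,0,0],[0,0,-160,0,0,0]])

```text
time: 27.87
position: [0.5444, -0.0438, 0.2802]
tool_rot: [0.002, -0.13, 0.992, -0.0]
wrist_force: [-0.6, -0.1, 0.5]
grip_width: 0.007
finger_force: 0.0
```

```bash
python3 -c "
from h import *
go((.54,-.04,.27),down(195));print(manip.hand_in())"
```

```text
t 27.87 at [ 0.5444 -0.0438  0.2802] move [ 3.4  4.8 10.2] [-0.001  0.004 -0.002] F [-0.6 -0.1  0.5] w 0.6 ff 0.0 q [ 0.7   0.3  -0.86  1.7   0.24  1.25  1.61]
the job is handed in; nothing more can be done
None
```

Handed in at 27.9 s: the bin is open against its stop, all three balls are in it, the scoop is empty and standing upright where it started, and the arm is clear.

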